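Pull the snapped-on magazine off the red pump

TASK

Pull the black magazine off the pump with the red markings: it is snapped on between two spring catches, so grip it firmly and pull it straight up. Then set it down, without dropping it, right way up on the floor of the steel tray and let go; leave the magazine of the green pump snapped on.

Things in the scene. Friction and masses are not known exactly. Their poses are not given: they have to be found in the camera images.
- pump_red: Fixed grey pump head, red caps on its two end posts and red base stripes; 56 (x) by 156 (y) by 64 mm high, origin at the centre of its underside. The magazine lies along y on a 14 mm wide saddle, underside 34 mm above the table, ends between guides that begin 43 mm from the middle. A sprung nose in each post holds it: 8 to 15 N straight up frees it within 15 mm; clear after 40 mm of lift.
- pump_green: The same kind of pump head with green caps and stripes; same frame and sizes. The two pumps and the tray change places from one start to the next. Leave this one alone.
- magazine_red_mid (a point): Black magazine on the red pump: 18 (x) by 99 (y) by 26 mm, 45 g, small knob on top to 38 mm. This point is 13 mm above its underside and 12 mm in -y of its middle; z up. Grip across x here, fingertips 8 mm below this point (the sides are free to 20 mm below the underside). From 10 to 32 mm in +y of this point its top is only 17 mm high.
- magazine_green_mid (a point): The same point of the identical black magazine on the green pump; same frame. It must stay snapped on.
- tray: Fixed shallow steel tray, 140 (x) by 120 (y) by 9 mm high, walls 4 mm thick; origin at the centre of its underside on the table, z up. Inner floor 4 mm above the table, 132 by 112 mm; the magazine fits centred along either direction, best along the tray's x.

How it is judged:
By the outcome, as a careful person would: the job done as asked, in the order asked, and still so for the second after the job is handed in, with the robot touching nothing.
It also fails if it takes over 34 s, if anything falls off the work surface, if the arm or the gripper's body presses on something with over 40 N, if the wrist force passes 120 N, or if a joint passes its speed limit or range.

ROBOT

A 6-joint arm with a two-finger parallel gripper is mounted at the origin on the work surface; the furniture and walls round the work are solid. World frame = base frame: x ahead of the robot, y to its left, z up, the work surface at z = 0. Lengths are in m, angles in rad, forces in N, time in s.
With the tool pointing down it reaches from about 0.375 to 0.9 m from the base axis. Payload 3.1 kg.
Tool frame: the origin (TCP) lies between the finger pads; the fingertips stand 25 mm ahead of it and the grasp point (between the pads) lies 6 mm ahead of it; x points along the fingers, y is the direction in which the jaws open and shut, and the axes are right-handed (so a half turn about x gives the same grasp; the last joint's range is limited). The gripper opens to 85 mm and grips with 20 to 120 N. Pads are 22 mm wide; open, the fingers measure 114 mm over their backs; the gripper's body (76 mm by 85 mm) begins 54 mm behind the grasp point. The pads swing forward as they close: fully open they stand 13 mm farther back than shut.
Start: joints at [-1.492, 0.527, 1.433, -0, 1.181, -0.178], TCP at [0.159, -0.604, 0.235] pointing down, gripper open.
Joint ranges: [-3.08, 3.08], [-0.75, 2.2], [0.22, 2.44], [-1.43, 4.57], [0, 2.65], [-2.85, 2.85]. Speed limits (rad/s): [2.79, 2.79, 3.14, 3.14, 3.14, 3.14].

INTERFACE

Orientations are given as a unit quaternion [x, y, z, w].
In Python, from station import manip, viewer, workorder gives the robot as it stands.
- The arm moves only by the shell command python3 -m crank 'ROWS' [FORCE]. ROWS is JSON, one flat list of numbers, 5 for each row, row after row: the opening, from 0 (shut) to 1 (fully open), then the shift along the world's x, y, z in mm, then the turn about the world's z in rad. A call has 1 to 10 rows; each row is the pose to reach, as a shift and turn from the pose commanded when the call began; what a row does not reach only later rows make up. A row lasts 1/8 s, in which the tool goes at most 62.5 mm and 10.7 degrees, less where a joint would pass 70% of its speed; a pose out of reach is approached as far as the arm can. A call with a gripper value outside its range is refused whole. The fingers move at their own pace and stop on an object; FORCE is the grip in N (left out, the last holds). Time passes only in rows, so rows that repeat a pose let the fingers close. It gives the time, the measured TCP pose, the force and the opening at its end, in the units of the state.
- manip.sense(): the state, without advancing time (a new reading comes with each control period).
- viewer.snapshot(name): name is "scene" or "top" or "wrist"; returns a dict with "img" (420x560x3 uint8, red, green, blue), "range_z" (420x560 float32, m along the optical axis (not along the pixel's ray), 0 where there is no reading), "fx", "fy", "cx", "cy" (pixels), "origin" and "attitude" of the camera in the world. Camera axes: x right, y down, z forward; pixel columns grow to the right and rows downward; lengths in m; the calibration is good to about 2 mm. A picture is of the moment at which its call begins.
- workorder.sign_off(): hands the job in, once; it reports no verdict.
The state is a dict: "t": time; "q": joint angles; "qd": joint speeds; "tau": joint torques, N m; "tcp_pos": TCP position; "tool_rot": TCP orientation; "force": force on the tool from outside, world axes, zero at the start; "ft_torque": the same for the moment, N m; "finger_gap": opening from 0.0 (shut) to 1.0 (fully open).
Only numpy, scipy, OpenCV 4.12 (cv2) and the standard library are available. Lean on these libraries where they do the work, as an engineer would, in place of code of your own. Each camera call takes 0.05 s, during which the arm holds its last target.

## Working session

There is one attempt and no reset: what is moved stays moved. The work goes in short steps, Python scripts to look and compute and a shell command to move; the robot and the scene stay as the last step left them, time stands still between calls to the robot, and variables do not carry over. Pictures are saved under pics/ and viewed, and the job is handed in when it is done.

```bash
mkdir -p pics; ls; cat > h.py <<'E'
import numpy as np, cv2
from scipy.spatial.transform import Rotation as R
from station import manip, viewer
def snap(n,f):
    d=viewer.snapshot(n); cv2.imwrite('pics/'+f,cv2.cvtColor(d['img'],cv2.COLOR_RGB2BGR)); np.savez('pics/'+f+'.npz',**d); return d
def cloud(d):
    z=d['range_z']; v,u=np.indices(z.shape)
    P=np.stack([(u-d['cx'])/d['fx']*z,(v-d['cy'])/d['fy']*z,z],-1)
    a=np.array(d['attitude']); M=a if a.shape==(3,3) else R.from_quat(a).as_matrix()
    W=P@M.T+np.array(d['origin']); W[z==0]=np.nan; return W
E
python3 - <<'E'
from h import *
d=snap('top','top1.png'); print(d['attitude'],d['origin'],d['fx'])
d=snap('scene','scene1.png')
s=manip.sense(); print(s['tcp_pos'],s['tool_rot'],s['finger_gap'],s['t'])
E
```

```text
pics
[ 0.71136613 -0.69756672  0.0580632  -0.06314718] [ 0.38076117 -0.00772462  1.07280104] 515.619765295285
[ 0.15933503 -0.60368376  0.23362852] [ 0.70127468  0.09160517 -0.70120265  0.09020625] 1.002405445371187 0.1
```

View pics/top1.png

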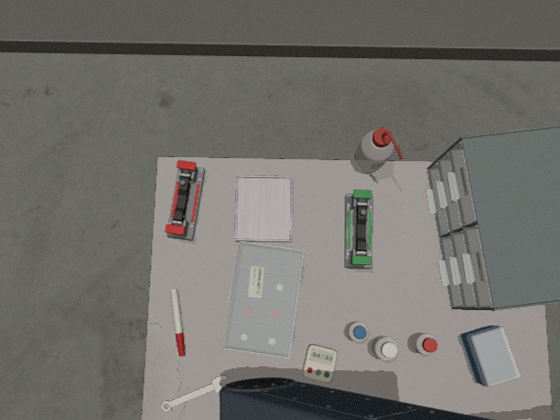

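View pics/scene1.png

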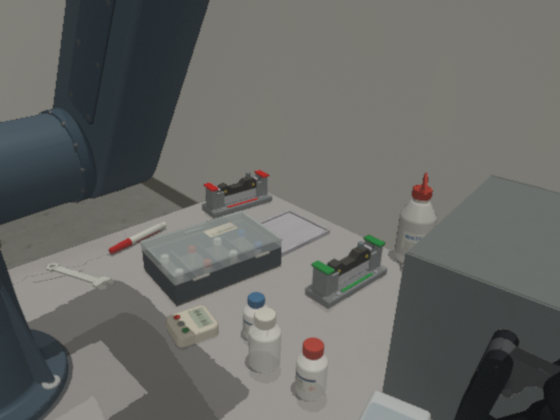

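The top view shows the red pump at about (185,200), the tray at (264,208) and the green pump at (360,229). There is a parts box at (265,300). Next I'll measure them.

```bash
python3 - <<'E'
from h import *
d=dict(np.load('pics/top1.png.npz')); W=cloud(d); img=d['img'].astype(int)
hsv=cv2.cvtColor(d['img'],cv2.COLOR_RGB2HSV)
def pr(n,u,v): print(n,W[v,u].round(4))
pr('table',220,180);pr('tray',264,208);pr('box',265,300)
r,g,b=img[...,0],img[...,1],img[...,2]
red=(r>120)&(g<80)&(b<80); grn=(g>90)&(r<80)&(b<110)
for n,m,(u0,u1,v0,v1) in(('red',red,(160,212,150,250)),('grn',grn,(340,380,180,275))):
    mm=np.zeros_like(m); mm[v0:v1,u0:u1]=m[v0:v1,u0:u1]
    k,l,st,c=cv2.connectedComponentsWithStats(mm.astype(np.uint8))
    for i in range(1,k):
        if st[i,4]>40:
            p=W[l==i]; print(n,st[i],c[i].round(1),np.nanmean(p,0).round(4),np.nanmin(p[:,2]),np.nanmax(p[:,2]))
    # base: points z 5..75mm in window
    P=W[v0:v1,u0:u1]; z=P[...,2]
    for lo,hi in((.004,.08),(.05,.062),(.062,.08)):
        q=P[(z>lo)&(z<hi)]
        if len(q)>5: print(lo,hi,len(q),cv2.minAreaRect((q[:,:2]*1000).astype(np.float32)),q[:,2].max())
# tray
P=W[170:246,228:298].reshape(-1,3); print(np.percentile(P[:,2],[1,10,50,90,99]))
q=P[(P[:,2]>.0065)&(P[:,2]<.02)];print(len(q),cv2.minAreaRect((q[:,:2]*1000).astype(np.float32)))
for n,s in(('r',(155,150,60,100)),('g',(335,180,50,95)),('t',(225,165,80,85))):
    u,v,w,h=s; c=d['img'][v:v+h,u:u+w]
    cv2.imwrite(f'pics/c_{n}.png',cv2.cvtColor(cv2.resize(c,None,fx=6,fy=6,interpolation=cv2.INTER_CUBIC),cv2.COLOR_RGB2BGR))
E
```

```text
table [0.6374 0.1249 0.0008]
tray [0.5781 0.0294 0.0021]
box [0.3863 0.021  0.0594]
red [177 160  19  10 136] [186.  164.8] [0.6529 0.1874 0.0624] -0.0026442951423633065 0.06738252089463859
red [171 182   8  36  90] [175.  199.7] [0.5883 0.2139 0.0231] 0.009333217215740985 0.06126763916912048
red [191 185   9  37  83] [195.  203.4] [0.5829 0.1736 0.0145] 0.01011813133040862 0.02012539292156945
red [165 225  20  10 150] [174.7 229. ] [0.5212 0.2032 0.0628] 0.04577957447111669 0.06879596543862498
0.004 0.08 2097 ((591.0833129882812, 190.88070678710938), (189.02239990234375, 102.55349731445312), 8.632298469543457) 0.07375191210271925
0.05 0.062 510 ((587.7172241210938, 197.06280517578125), (38.3198356628418, 149.3124237060547), 83.25098419189453) 0.06198081340119055
0.062 0.08 253 ((587.873779296875, 197.36874389648438), (37.6558723449707, 149.24905395507812), 84.00786590576172) 0.07375191210271925
grn [353 190  19   9 138] [362.1 193.8] [ 0.5994 -0.1681  0.0631] 0.013707671763022455 0.06743825363479683
grn [348 211   2  38  74] [348.5 229.2] [ 0.5344 -0.1471  0.0147] 0.009564339520288012 0.01837359947481887
grn [368 212   3  38  73] [369.3 230.2] [ 0.5334 -0.1902  0.0147] 0.009743459729605997 0.0197852069803095
grn [352 256  19   9 157] [361.1 259.8] [ 0.4674 -0.1651  0.0631] 0.05798881976692627 0.0686510803261915
0.004 0.08 2117 ((540.3262329101562, -174.3533935546875), (73.16316986083984, 192.1748809814453), 87.33938598632812) 0.07559418753744329
0.05 0.062 509 ((534.4630126953125, -166.6356201171875), (35.47736358642578, 150.14328002929688), 88.91838073730469) 0.0619886845768276
0.062 0.08 279 ((534.0763549804688, -166.28268432617188), (36.146446228027344, 149.7209930419922), 88.63890075683594) 0.07559418753744329
[nan nan nan nan nan]
500 ((578.0675048828125, 30.876802444458008), (119.6868896484375, 140.01869201660156), 89.79118347167969)
```

```bash
python3 -c "
import cv2,numpy as np
a=cv2.imread('pics/c_r.png');b=cv2.imread('pics/c_t.png');h=600
print(a.shape,b.shape)
b=cv2.resize(b,(430,457));o=np.zeros((600,795,3),np.uint8);o[:,:360]=a[:600];o[:457,363:793]=b;cv2.imwrite('pics/cc.png',o)"
```

```text
(600, 360, 3) (510, 480, 3)
```

View pics/cc.png

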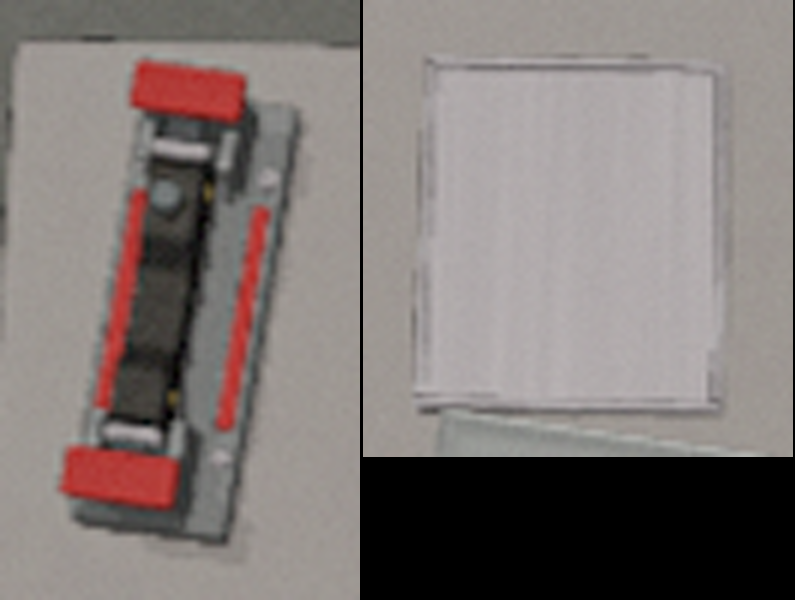

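The crop shows the knob near the upper (far) end of the red pump's magazine. The tray is empty, with its long side along world x. Next I'll take the height profile along the magazine to find its +y direction.

```bash
python3 - <<'E'
from h import *
d=dict(np.load('pics/top1.png.npz')); W=cloud(d); img=d['img']
ca=np.array
for n,a,b in(('red',ca([.5212,.2032]),ca([.6529,.1874])),('grn',ca([.4674,-.1651]),ca([.5994,-.1681]))):
    ax=(b-a)/np.linalg.norm(b-a); c=(a+b)/2; nx=ca([-ax[1],ax[0]])
    print(n,c,np.degrees(np.arctan2(ax[1],ax[0])),np.linalg.norm(b-a))
    P=W.reshape(-1,3); s=(P[:,:2]-c)@ax; t=(P[:,:2]-c)@nx
    for k in range(-54,55,4):
        m=(abs(s-k/1000)<.002)&(abs(t)<.006); print(k,m.sum(),np.nanmedian(P[m,2]).round(4),end=' | ')
    print()
    m=(abs(s)<.04)&(abs(t)<.03)&(P[:,2]>.045); print('mag t range',np.percentile(t[m],[2,10,50,90,98]).round(4))
    m2=(abs(abs(s)-.066)<.012)&(abs(t)<.03)&(P[:,2]>.058);print('cap t',np.percentile(t[m2],[2,50,98]).round(4),'s',np.percentile(s[m2],[2,98]).round(4))
E
```

```text
red [0.58705 0.1953 ] -6.84105791876896 0.13264437417395436
-54 12 0.0537 | -50 18 0.0526 | -46 15 0.0531 | -42 13 0.0579 | -38 14 0.0577 | -34 13 0.0577 | -30 14 0.0585 | -26 10 0.0559 | -22 14 0.051 | -18 16 0.0496 | -14 14 0.0491 | -10 16 0.0486 | -6 10 0.0489 | -2 14 0.0491 | 2 14 0.0495 | 6 16 0.0489 | 10 14 0.0518 | 14 15 0.0555 | 18 16 0.0584 | 22 16 0.0592 | 26 19 0.0677 | 30 18 0.0705 | 34 8 0.0591 | 38 13 0.0584 | 42 12 0.0555 | 46 13 0.055 | 50 11 0.0559 | 54 13 0.0565 | 
mag t range [-0.0084 -0.0076 -0.0003  0.008   0.0098]
cap t [-0.0168  0.0013  0.0194] s [-0.0738  0.0744]
grn [ 0.5334 -0.1666] -1.3019526725788757 0.13203408650799237
-54 11 0.0551 | -50 19 0.0546 | -46 15 0.0548 | -42 15 0.0584 | -38 13 0.0579 | -34 13 0.0585 | -30 12 0.0589 | -26 6 0.0565 | -22 12 0.0529 | -18 12 0.0501 | -14 12 0.0482 | -10 12 0.0503 | -6 12 0.0481 | -2 12 0.0504 | 2 12 0.0497 | 6 12 0.0498 | 10 12 0.0521 | 14 15 0.0548 | 18 15 0.0595 | 22 13 0.0593 | 26 17 0.0689 | 30 10 0.0713 | 34 10 0.0651 | 38 10 0.0595 | 42 8 0.0588 | 46 12 0.0558 | 50 12 0.0564 | 54 13 0.0574 | 
mag t range [-0.0093 -0.0074  0.0007  0.008   0.0088]
cap t [-0.0174  0.0002  0.018 ] s [-0.0736  0.0748]
```

```bash
python3 - <<'E'
from h import *
d=dict(np.load('pics/top1.png.npz')); W=cloud(d)
P=W.reshape(-1,3); P=P[~np.isnan(P[:,2])]
for x in np.arange(.1,.75,.05):
    print(round(x,2),end=': ')
    for y in np.arange(.3,-.75,-.05):
        m=(abs(P[:,0]-x)<.025)&(abs(P[:,1]-y)<.025); print(f'{P[m,2].max()*1000:4.0f}' if m.any() else '   -',end=' ')
    print()
snap('wrist','w1.png')
E
nproc>/dev/null
```

```text
0.1:    -    -    -    -    -    -    -    -    -    -    -    -    -    -    -    -    -    -    -    -    - 
0.15:    -    5    9    3    4    -    -    -    -    -    -    -    -    3    3    4    5    4    -    -    - 
0.2:    -    4    9    9  295  335    -   -1    3    5    5    5    4    6    6    6    5    6    -    -    - 
0.25:    -    4   12    5  299  383  467  532  558  557    6    4    5    6   62   62    5    5    -    -    - 
0.3:    -    5   18    4   66   65   66   64  560  571  575   84   83   54   62   62    5    5    -    -    - 
0.35:    -    4   19    4   66   66   65   65    5   73   52    6   59   54   62   61    5    5    -    -    - 
0.4:    -    5   19    6   65   67   65   65    5    5    5    5    5  218  218  219    5    3    -    -    - 
0.45:    -    5    6    5   66   67   65   65    5   69   65    6    5  218  219  219    -    -    -    -    - 
0.5:    -   16   67    4   63   65   65   65    4   64   65    5    5  218  219  219    -    -    -    -    - 
0.55:    -   17   69   17   12   10   10   11    5   76   60    6  158  218  219  219  217    -    -    -    - 
0.6:    -    8   74   19   12   10   10   12    6   67   67    5  216  220  219  219  217    -    -    -    - 
0.65:    -    4   67   67   12   13   13   10    5   98  176  157  219  219  219  219  218    -    -    -    - 
0.7:    -    3    4    3    3    4    5    4    3  116  181    5    3  217  217  218  217    -    -    -    -
```

View pics/w1.png

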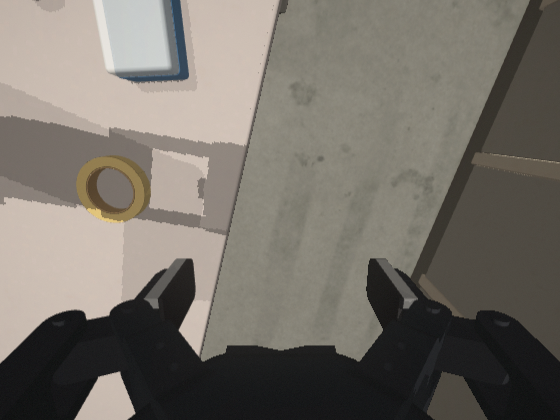

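The wrist view shows the bare table edge, a roll of tape at (113,188), and the open jaws. The heights put the cabinet at 219 mm, so I'll lift before crossing. Next I'll work out the turns.

```bash
python3 - <<'E'
from h import *
s=manip.sense(); M=R.from_quat(s['tool_rot']).as_matrix(); print(M.round(3))
y=np.degrees(np.arctan2(M[1,1],M[0,1])); print('jaw yaw',y,'turn to red',[round(np.radians((83.16-y+k)),3) for k in(-360,-180,0,180)])
d=dict(np.load('pics/w1.png.npz')); print(d['origin'],R.from_quat(d['attitude']).as_matrix().round(2))
E
```

```text
[[-0.     0.255 -0.967]
 [ 0.002 -0.967 -0.255]
 [-1.    -0.002 -0.   ]]
jaw yaw -75.22719603566053 turn to red [np.float64(-3.519), np.float64(-0.377), np.float64(2.764), np.float64(5.906)]
[ 0.22767896 -0.58590095  0.37156777] [[ 0.26 -0.93 -0.27]
 [-0.97 -0.25 -0.07]
 [-0.    0.28 -0.96]]
```

```bash
python3 -m crank '[1,0,0,50,0, 1,15,25,70,0, 1,42,78,70,-0.03, 1,70,131,70,-0.06, 1,99,184,70,-0.09, 1,127,237,70,-0.12, 1,155,290,70,-0.15, 1,184,343,70,-0.18, 1,212,396,70,-0.21, 1,240,449,70,-0.24]' 60
```

```text
t: 1.4
tcp_pos: [0.3999, -0.1535, 0.3046]
tool_rot: [0.707, 0.006, -0.707, 0.006]
force: [0.3, -0.1, 0.7]
finger_gap: 1.0
```

```bash
python3 -m crank '[1,28,53,0,-0.03, 1,57,106,0,-0.06, 1,86,159,0,-0.09, 1,115,212,0,-0.12, 1,144,265,-10,-0.137, 1,172,318,-30,-0.137, 1,189,346,-50,-0.137, 1,189,346,-50,-0.137,1,189,346,-50,-0.137]'
python3 - <<'E'
from h import *
snap('wrist','w2.png')
E
```

```text
t: 2.52
tcp_pos: [0.5879, 0.1902, 0.2544]
tool_rot: [-0.706, 0.042, 0.706, 0.042]
force: [-0.4, 0.5, 0.4]
finger_gap: 1.0
```

View pics/w2.png

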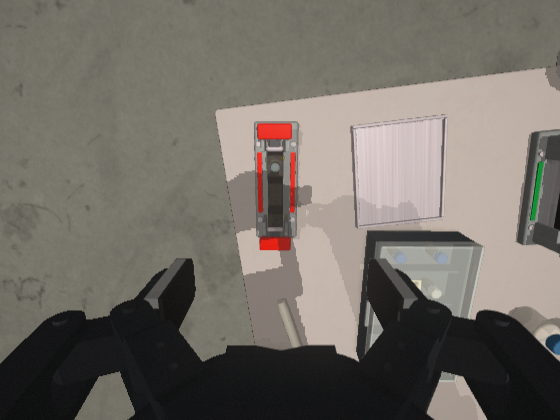

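The wrist view shows the red pump upright at about (276,185), aligned with the jaws, with the knob at (276,168). The tray is at (400,170). I'll measure again from here.

```bash
cat > m.py <<'E'
from h import *
import sys
f=sys.argv[1]; box=[int(a) for a in sys.argv[2:6]]
d=dict(np.load(f'pics/{f}.npz')); W=cloud(d); img=d['img'].astype(int)
u0,u1,v0,v1=box
r,g,b=[img[...,i] for i in range(3)]
red=(r>120)&(g<80)&(b<80)
m=np.zeros_like(red); m[v0:v1,u0:u1]=red[v0:v1,u0:u1]; m&=(W[...,2]>.057)
k,l,st,c=cv2.connectedComponentsWithStats(m.astype(np.uint8))
C=[]
for i in range(1,k):
    if st[i,4]>60:
        p=W[l==i]; rc=cv2.minAreaRect((p[:,:2]*1000).astype(np.float32)); C.append(np.array(rc[0])/1000); print(st[i],rc,np.median(p[:,2]))
a,b=sorted(C[:2],key=lambda q:q[0]); ax=(b-a)/np.linalg.norm(b-a); c=(a+b)/2; nx=np.array([-ax[1],ax[0]])
print('c',c,np.degrees(np.arctan2(ax[1],ax[0])),np.linalg.norm(b-a))
P=W[v0:v1,u0:u1].reshape(-1,3); s=(P[:,:2]-c)@ax; t=(P[:,:2]-c)@nx
for k in range(-56,57,3):
    m=(abs(s-k/1000)<.002)&(abs(t)<.006); print(k,np.nanmedian(P[m,2]*1000).round(1),end=' | ')
print()
for s0 in(-.035,-.01,.02,.038):
    m=(abs(s-s0)<.008)&(abs(t)<.03)&(P[:,2]>.045); print(s0,'mag t',np.percentile(t[m],[3,50,97]).round(4))
E
python3 m.py w2.png 235 320 110 255
python3 - <<'E'
import cv2; a=cv2.imread('pics/w2.png')[105:255,225:325]; cv2.imwrite('pics/w2c.png',cv2.resize(a,None,fx=4,fy=4,interpolation=cv2.INTER_CUBIC))
E
```

```text
[257 124  35  16 519] ((653.9090576171875, 189.67608642578125), (37.589229583740234, 16.036640167236328), 83.23017883300781) 0.062272899847858276
[260 237  31  13 373] ((523.3450317382812, 204.6131591796875), (36.951473236083984, 16.15628433227539), 81.73695373535156) 0.062323096981601656
c [0.58862704 0.19714462] -6.526502791426406 0.1314156801761616
-56 54.0 | -53 54.1 | -50 54.0 | -47 54.0 | -44 56.4 | -41 57.2 | -38 57.5 | -35 58.0 | -32 58.0 | -29 57.5 | -26 55.0 | -23 52.2 | -20 49.2 | -17 48.7 | -14 48.7 | -11 48.4 | -8 48.3 | -5 48.7 | -2 48.2 | 1 48.1 | 4 48.4 | 7 49.1 | 10 52.3 | 13 55.5 | 16 57.7 | 19 58.4 | 22 58.6 | 25 70.0 | 28 70.5 | 31 70.0 | 34 59.0 | 37 58.4 | 40 57.9 | 43 55.9 | 46 55.6 | 49 55.7 | 52 55.7 | 55 55.8 | 
-0.035 mag t [-0.0098 -0.0001  0.0084]
-0.01 mag t [-0.0087 -0.0002  0.0083]
0.02 mag t [-0.0087 -0.0006  0.0076]
0.038 mag t [-0.0122 -0.0008  0.0084]
```

View pics/w2c.png

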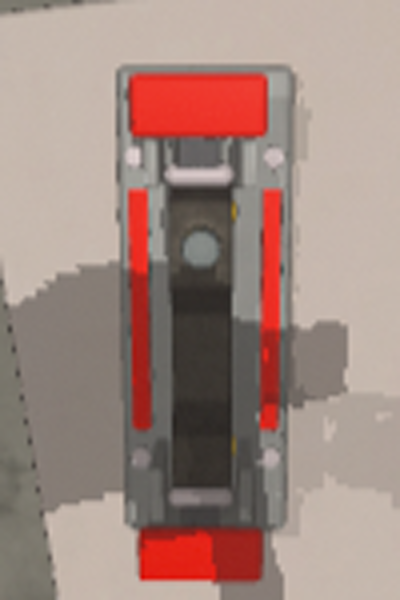

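The crop confirms it. The flat low section runs from s=-20 to +8 mm, so pump +y points back toward the robot. The grip point is at s=+12 mm on the knob side, about (0.600, 0.195), and the axis angle is -6.7°. I'll go partway down and check centring.

```bash
python3 -m crank '[0.6,6,2,-40,0, 0.5,12,5,-80,0, 0.5,12,5,-110,0, 0.5,12,5,-135,0, 0.5,12,5,-135,0, 0.5,12,5,-135,0]'
python3 - <<'E'
from h import *
snap('wrist','w3.png')
E
```

```text
t: 3.32
tcp_pos: [0.6014, 0.195, 0.1212]
tool_rot: [0.707, -0.042, -0.705, -0.043]
force: [0.2, 0.1, 1.2]
finger_gap: 0.503
```

View pics/w3.png

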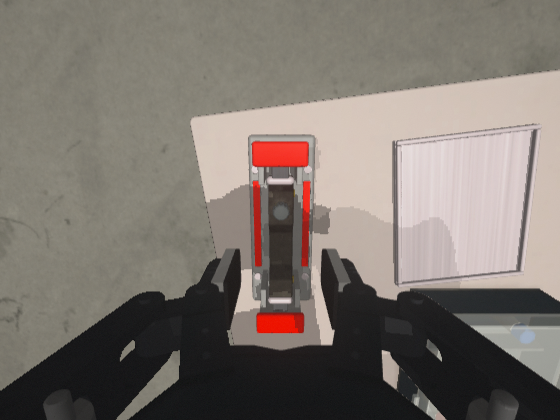

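```bash
python3 m.py w3.png 200 360 60 300
```

```text
[ 252  142   57   25 1398] ((654.3602294921875, 189.3071746826172), (37.79837417602539, 16.140344619750977), 83.2939682006836) 0.062313667615467916Traceback (most recent call last):
  File "m.py", line 14, in <module>
    a,b=sorted(C[:2],key=lambda q:q[0]); ax=(b-a)/np.linalg.norm(b-a); c=(a+b)/2; nx=np.array([-ax[1],ax[0]])
    ^^^
ValueError: not enough values to unpack (expected 2, got 1)
```

The jaws straddle the magazine evenly: pads at columns 228 and 333, magazine at column 280. I'll go down to grip height and close.

```bash
python3 -m crank '[0.5,0,0,-30,0, 0.5,0,0,-50,0, 0.5,0,0,-56,0, 0.5,0,0,-56,0]'
python3 - <<'E'
from h import *
snap('scene','s2.png');snap('wrist','w4.png')
E
```

```text
t: 3.88
tcp_pos: [0.601, 0.1957, 0.0644]
tool_rot: [0.706, -0.042, -0.705, -0.042]
force: [0.2, 0.9, -0.0]
finger_gap: 0.5
```

View pics/w4.png

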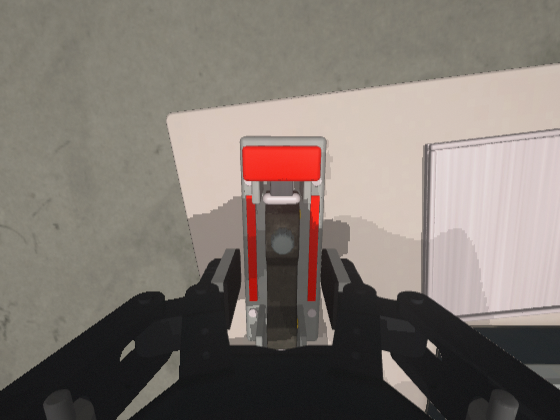

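The magazine (column 281) is still centred between the pads. Closing firmly.

```bash
python3 -m crank '[0.1,0,0,0,0, 0.1,0,0,0,0, 0,0,0,0,0, 0,0,0,0,0, 0,0,0,0,0]' 80
python3 - <<'E'
from h import *
snap('wrist','w5.png');s=manip.sense();print(s['force'],s['ft_torque'],s['finger_gap'])
E
```

```text
t: 4.6
tcp_pos: [0.6003, 0.1957, 0.0634]
tool_rot: [-0.706, 0.042, 0.706, 0.042]
force: [0.1, 0.2, 0.3]
finger_gap: 0.001
[-0.11105344  0.66905945 -0.67012594] [0.03016732 0.02559508 0.01790942] 0.003961797979906976
```

View pics/w5.png

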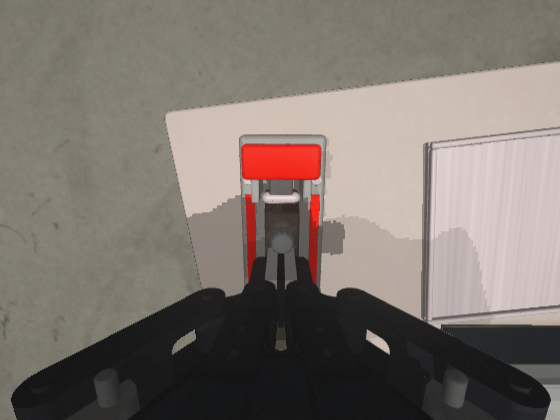

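The jaws shut completely (gap 0) with no force, so the magazine isn't between them. Before moving again I'll find out where the tips really are.

```bash
python3 - <<'E'
from h import *
d=dict(np.load('pics/w5.png.npz')); W=cloud(d)
for uv in((268,262),(272,270),(293,262),(293,272),(282,242),(282,255),(282,275),(281,300),(282,165),(282,225),(265,290),(297,290)):
    print(uv,W[uv[1],uv[0]].round(4))
M=R.from_quat(d['attitude']).as_matrix()
s=manip.sense(); tc=np.array(s['tcp_pos'])
def pj(p):
    q=M.T@(np.array(p)-d['origin']); return (d['fx']*q[0]/q[2]+d['cx'],d['fy']*q[1]/q[2]+d['cy'])
for dz in(0,-.006,-.025): print(dz,np.round(pj(tc+[0,0,dz]),1))
d2=dict(np.load('pics/s2.png.npz'));
img=d2['img'][140:240,180:300]; cv2.imwrite('pics/s2c.png',cv2.cvtColor(cv2.resize(img,None,fx=5,fy=5,interpolation=cv2.INTER_CUBIC),cv2.COLOR_RGB2BGR))
dd=snap('scene','s3.png');img=dd['img'][140:240,180:300]; cv2.imwrite('pics/s3c.png',cv2.cvtColor(cv2.resize(img,None,fx=5,fy=5,interpolation=cv2.INTER_CUBIC),cv2.COLOR_RGB2BGR))
E
```

```text
(268, 262) [0.6126 0.2001 0.0805]
(272, 270) [0.6126 0.1981 0.0886]
(293, 262) [0.6115 0.1888 0.0809]
(293, 272) [0.6111 0.1892 0.0897]
(282, 242) [0.6177 0.1931 0.0709]
(282, 255) [0.6114 0.1938 0.0721]
(282, 275) [0.6118 0.1939 0.0925]
(281, 300) [0.6021 0.1955 0.0956]
(282, 165) [0.6533 0.1889 0.063 ]
(282, 225) [0.622  0.1925 0.0584]
(265, 290) [0.613  0.2002 0.1049]
(297, 290) [0.6125 0.1883 0.1063]
0 [280.9 267.8]
-0.006 [280.9 262.7]
-0.025 [280.8 248.6]
```

View pics/s3c.png

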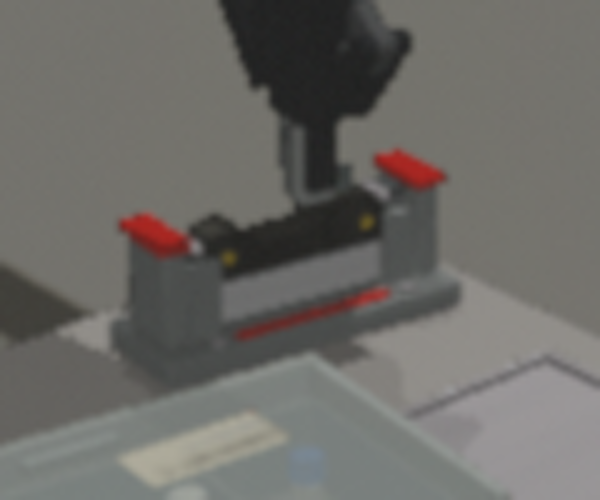

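The scene view shows the shut fingertips ending right at the magazine's top edge, crop (320,195), and not beside it. I'll measure the tip height there.

```bash
python3 - <<'E'
from h import *
d=dict(np.load('pics/s3.png.npz')); W=cloud(d)
M=R.from_quat(d['attitude']).as_matrix(); tc=np.array(manip.sense()['tcp_pos'])
def pj(p):
    q=M.T@(np.array(p)-d['origin']); return np.round(((d['fx']*q[0]/q[2]+d['cx'],d['fy']*q[1]/q[2]+d['cy'])),1)
print('cam',d['origin'])
for dz in(0,-.006,-.025): print(dz,pj(tc+[0,0,dz]), (pj(tc+[0,0,dz])-[180,140])*5)
for v in range(162,186,2): print(v,[tuple((W[v,u]*1000).round(0).astype(int)) for u in(239,243,247)])
print(manip.sense()['q'], )
d=dict(np.load('pics/s2.png.npz')); W=cloud(d)
E
```

```text
cam [-0.05492858 -0.59754912  0.50377205]
0 [240.6 177.4] [303. 187.]
-0.006 [240.6 179.9] [303.  199.5]
-0.025 [240.7 187.7] [303.5 238.5]
162 [(np.int64(591), np.int64(189), np.int64(105)), (np.int64(588), np.int64(172), np.int64(110)), (np.int64(587), np.int64(158), np.int64(115))]
164 [(np.int64(592), np.int64(190), np.int64(99)), (np.int64(586), np.int64(170), np.int64(107)), (np.int64(595), np.int64(168), np.int64(105))]
166 [(np.int64(592), np.int64(190), np.int64(95)), (np.int64(592), np.int64(177), np.int64(99)), (np.int64(607), np.int64(181), np.int64(93))]
168 [(np.int64(590), np.int64(188), np.int64(91)), (np.int64(597), np.int64(183), np.int64(91)), (np.int64(605), np.int64(179), np.int64(90))]
170 [(np.int64(592), np.int64(191), np.int64(85)), (np.int64(592), np.int64(177), np.int64(89)), (np.int64(607), np.int64(182), np.int64(84))]
172 [(np.int64(590), np.int64(188), np.int64(82)), (np.int64(595), np.int64(181), np.int64(83)), (np.int64(607), np.int64(182), np.int64(79))]
174 [(np.int64(591), np.int64(190), np.int64(76)), (np.int64(594), np.int64(179), np.int64(79)), 
[... 271 characters left out ...]
np.int64(68)), (np.int64(608), np.int64(183), np.int64(64))]
180 [(np.int64(593), np.int64(193), np.int64(60)), (np.int64(600), np.int64(187), np.int64(60)), (np.int64(-9223372036854775808), np.int64(-9223372036854775808), np.int64(-9223372036854775808))]
182 [(np.int64(598), np.int64(199), np.int64(52)), (np.int64(602), np.int64(189), np.int64(54)), (np.int64(611), np.int64(186), np.int64(53))]
184 [(np.int64(597), np.int64(197), np.int64(48)), (np.int64(601), np.int64(188), np.int64(50)), (np.int64(607), np.int64(182), np.int64(50))]
[ 1.38342873e-01  7.56575799e-01  1.53778976e+00 -2.33929085e-05
  8.47316349e-01  1.82834335e+00]<stdin>:8: RuntimeWarning: invalid value encountered in cast
```

View pics/s2c.png

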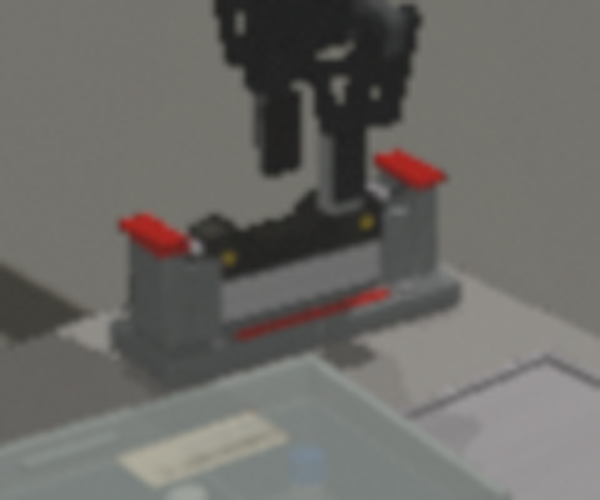

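```bash
python3 - <<'E'
from h import *
d=dict(np.load('pics/w5.png.npz')); W=cloud(d)
img=d['img'][225:325,220:345]; cv2.imwrite('pics/w5c.png',cv2.cvtColor(cv2.resize(img,None,fx=6,fy=6,interpolation=cv2.INTER_CUBIC),cv2.COLOR_RGB2BGR))
for u in(262,270,276,288,294,302):
    print(u,[(v,*(W[v,u]*1000).round(0)) for v in range(246,272,3)])
E
```

```text
262 [(246, np.float64(593.0), np.float64(210.0), np.float64(12.0)), (249, np.float64(590.0), np.float64(210.0), np.float64(12.0)), (252, np.float64(588.0), np.float64(211.0), np.float64(12.0)), (255, np.float64(586.0), np.float64(211.0), np.float64(12.0)), (258, np.float64(609.0), np.float64(204.0), np.float64(68.0)), (261, np.float64(609.0), np.float64(204.0), np.float64(72.0)), (264, np.float64(608.0), np.float64(204.0), np.float64(73.0)), (267, np.float64(609.0), np.float64(204.0), np.float64(77.0)), (270, np.float64(608.0), np.float64(204.0), np.float64(79.0))]
270 [(246, np.float64(611.0), np.float64(200.0), np.float64(59.0)), (249, np.float64(612.0), np.float64(200.0), np.float64(65.0)), (252, np.float64(613.0), np.float64(200.0), np.float64(70.0)), (255, np.float64(612.0), np.float64(200.0), np.float64(72.0)), (258, np.float64(612.0), np.float64(199.0), np.float64(75.0)), (261, np.float64(613.0), np.float64(199.0), np.float64(80.0)), (264, np.float64(612.0), np.float64(199.0), np.float64(82.0)), (267, np.float64(612.0), np.float64(199.0), np.float64(85.0)), (270, np.float64(61
[... 1631 characters left out ...]
), (267, np.float64(611.0), np.float64(189.0), np.float64(85.0)), (270, np.float64(611.0), np.float64(189.0), np.float64(89.0))]
302 [(246, np.float64(589.0), np.float64(182.0), np.float64(13.0)), (249, np.float64(588.0), np.float64(182.0), np.float64(14.0)), (252, np.float64(585.0), np.float64(182.0), np.float64(12.0)), (255, np.float64(583.0), np.float64(183.0), np.float64(13.0)), (258, np.float64(607.0), np.float64(184.0), np.float64(68.0)), (261, np.float64(606.0), np.float64(185.0), np.float64(70.0)), (264, np.float64(607.0), np.float64(185.0), np.float64(74.0)), (267, np.float64(607.0), np.float64(185.0), np.float64(77.0)), (270, np.float64(607.0), np.float64(185.0), np.float64(80.0))]
```

View pics/w5c.png

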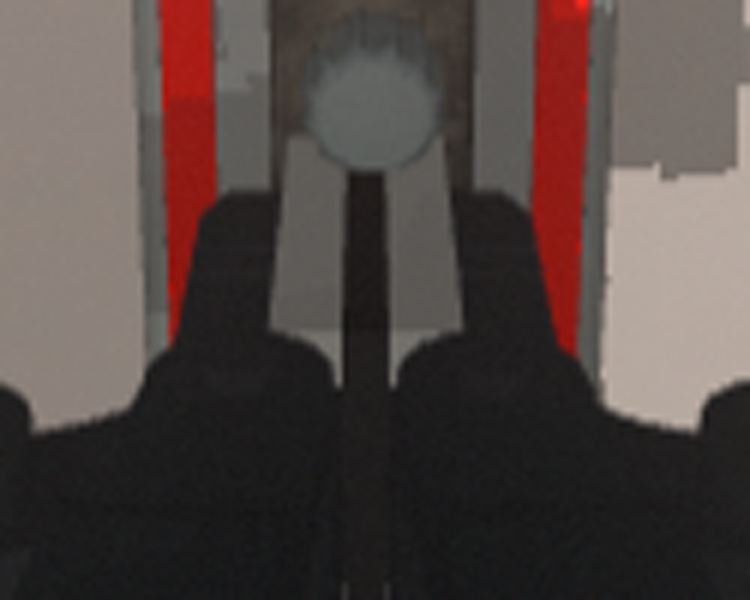

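The wrist depth agrees with the scene view: the shut tips end at z≈0.060 while the TCP reads 0.063. That puts the tips about 3 mm ahead of the reported TCP, not the 25 mm stated. I'll trust the images: open, go about 22 mm lower while watching the force, and check before closing.

```bash
python3 -m crank '[0.5,0,0,0,0, 0.5,0,0,0,0, 0.5,0,0,0,0, 0.5,0,0,-8,0, 0.5,0,0,-16,0, 0.5,0,0,-22,0, 0.5,0,0,-22,0]'
python3 - <<'E'
from h import *
dd=snap('scene','s4.png');img=dd['img'][140:240,180:300]; cv2.imwrite('pics/s4c.png',cv2.cvtColor(cv2.resize(img,None,fx=5,fy=5,interpolation=cv2.INTER_CUBIC),cv2.COLOR_RGB2BGR))
d=snap('wrist','w6.png'); W=cloud(d)
for u in(215,225,228,232,238,325,330,335,340,345): print(u,[(v,*(W[v,u]*1000).round(0).tolist()) for v in range(234,266,4)])
E
```

```text
t: 5.58
tcp_pos: [0.5997, 0.1956, 0.0405]
tool_rot: [-0.705, 0.042, 0.706, 0.042]
force: [0.2, 0.5, -0.7]
finger_gap: 0.503
215 [(234, 607.0, 239.0, -3.0), (238, 605.0, 239.0, -2.0), (242, 602.0, 240.0, -2.0), (246, 600.0, 240.0, -1.0), (250, 596.0, 241.0, -3.0), (254, 594.0, 241.0, -2.0), (258, 612.0, 227.0, 46.0), (262, 612.0, 226.0, 50.0)]
225 [(234, 607.0, 232.0, -2.0), (238, 604.0, 232.0, -2.0), (242, 601.0, 233.0, -2.0), (246, 599.0, 233.0, -2.0), (250, 615.0, 222.0, 45.0), (254, 615.0, 221.0, 49.0), (258, 615.0, 220.0, 54.0), (262, 614.0, 220.0, 57.0)]
228 [(234, 607.0, 230.0, -1.0), (238, 604.0, 230.0, -1.0), (242, 601.0, 231.0, -2.0), (246, 598.0, 231.0, -2.0), (250, 614.0, 221.0, 44.0), (254, 615.0, 220.0, 49.0), (258, 615.0, 219.0, 54.0), (262, 615.0, 218.0, 58.0)]
232 [(234, 607.0, 227.0, -2.0), (238, 603.0, 228.0, -3.0), (242, 601.0, 228.0, -2.0), (246, 598.0, 229.0, -2.0), (250, 615.0, 219.0, 44.0), (254, 614.0, 218.0, 48.0), (258, 614.0, 217.0, 54.0), (262, 614.0, 216.0, 58.0)]
238 [(234, 611.0, 221.0, 12.0), (238, 608.0, 221.0, 12.0), (242, 606.0, 221.0, 12.0), (246, 
[... 533 characters left out ...]
.0, 53.0), (262, 609.0, 172.0, 58.0)]
335 [(234, 599.0, 160.0, -1.0), (238, 596.0, 160.0, -2.0), (242, 593.0, 160.0, -2.0), (246, 590.0, 160.0, -2.0), (250, 608.0, 167.0, 45.0), (254, 608.0, 168.0, 49.0), (258, 608.0, 169.0, 53.0), (262, 609.0, 170.0, 58.0)]
340 [(234, 598.0, 156.0, -3.0), (238, 595.0, 156.0, -3.0), (242, 592.0, 157.0, -2.0), (246, 590.0, 157.0, -2.0), (250, 587.0, 157.0, -2.0), (254, 584.0, 157.0, -2.0), (258, 608.0, 167.0, 53.0), (262, 609.0, 168.0, 59.0)]
345 [(234, 598.0, 153.0, -1.0), (238, 595.0, 153.0, -2.0), (242, 592.0, 153.0, -3.0), (246, 589.0, 154.0, -1.0), (250, 586.0, 154.0, -2.0), (254, 583.0, 154.0, -3.0), (258, 603.0, 163.0, 44.0), (262, 604.0, 164.0, 49.0)]
```

View pics/s4c.png

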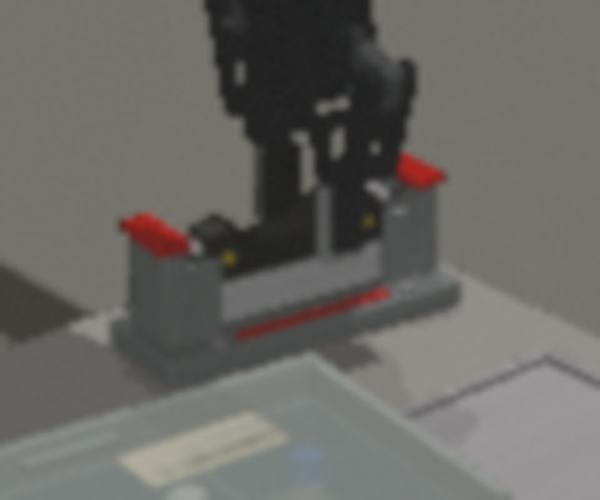

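View pics/w6.png

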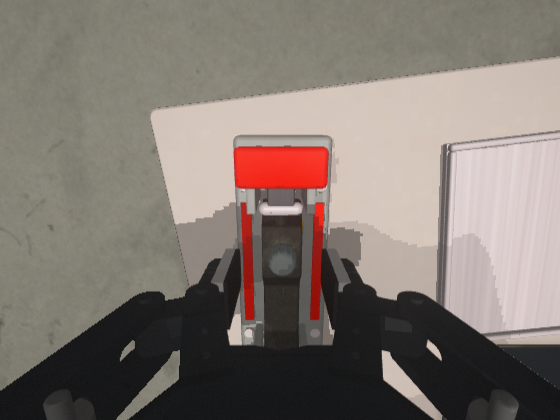

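With the jaws half open the tips are at z≈0.043, on both sides of the magazine (columns 230 and 333). They'll swing forward to about 0.039 as they close, which is what's wanted. Closing.

```bash
python3 -m crank '[0.1,0,0,0,0, 0.1,0,0,0,0, 0,0,0,0,0, 0,0,0,0,0, 0,0,0,0,0]' 80
python3 - <<'E'
from h import *
snap('wrist','w7.png');s=manip.sense();print(s['force'],s['ft_torque'],s['finger_gap'],s['tcp_pos'])
E
```

```text
t: 6.3
tcp_pos: [0.6008, 0.1957, 0.0421]
tool_rot: [0.706, -0.042, -0.705, -0.042]
force: [0.3, 0.4, 4.4]
finger_gap: 0.185
[ 0.00866753 -0.59741076  4.80113699] [-0.04761389  0.04402766  0.01077925] 0.18400978971556875 [0.60076245 0.19575054 0.04204804]
```

View pics/w7.png

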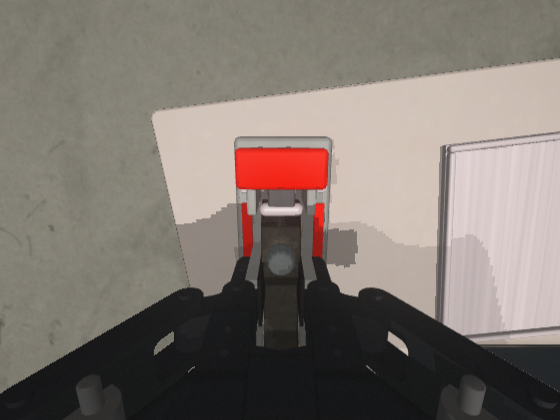

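The magazine is gripped (gap 0.185, about 16–18 mm). Pulling straight up gently.

```bash
python3 -m crank '[0,0,0,3,0, 0,0,0,6,0, 0,0,0,9,0, 0,0,0,12,0, 0,0,0,15,0, 0,0,0,18,0, 0,0,0,20,0,0,0,0,20,0]'
python3 - <<'E'
from h import *
dd=snap('scene','s5.png');img=dd['img'][140:240,180:300]; cv2.imwrite('pics/s5c.png',cv2.cvtColor(cv2.resize(img,None,fx=5,fy=5,interpolation=cv2.INTER_CUBIC),cv2.COLOR_RGB2BGR))
E
```

```text
t: 7.35
tcp_pos: [0.6, 0.1958, 0.062]
tool_rot: [-0.706, 0.042, 0.706, 0.042]
force: [-2.0, 0.6, 2.2]
finger_gap: 0.186
```

View pics/s5c.png

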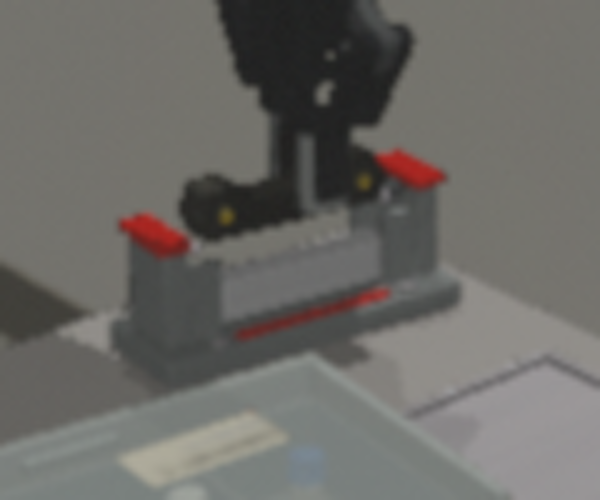

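The magazine has come free and is up about 20 mm, roughly level. I'll lift it clear and check its tilt in the jaws.

```bash
python3 -m crank '[0,0,0,12,0, 0,0,0,26,0, 0,0,0,45,0, 0,0,0,65,0, 0,0,0,80,0, 0,0,0,80,0]'
python3 - <<'E'
from h import *
dd=snap('scene','s6.png');img=dd['img'][100:240,180:300]; cv2.imwrite('pics/s6c.png',cv2.cvtColor(cv2.resize(img,None,fx=4,fy=4,interpolation=cv2.INTER_CUBIC),cv2.COLOR_RGB2BGR))
d=snap('wrist','w8.png')
E
```

```text
t: 8.15
tcp_pos: [0.6017, 0.1959, 0.1437]
tool_rot: [0.707, -0.042, -0.704, -0.042]
force: [0.4, 0.3, 0.6]
finger_gap: 0.181
```

View pics/s6c.png

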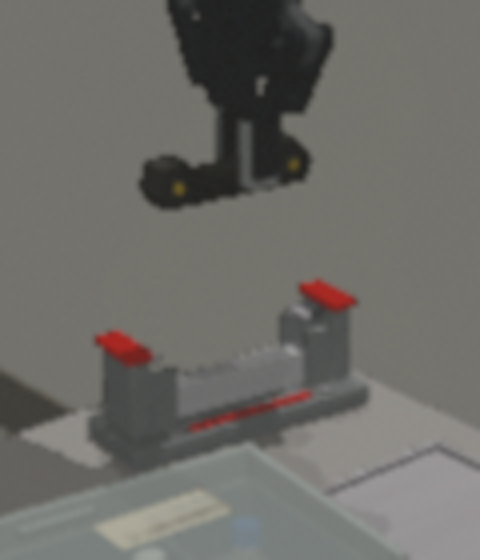

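View pics/w8.png

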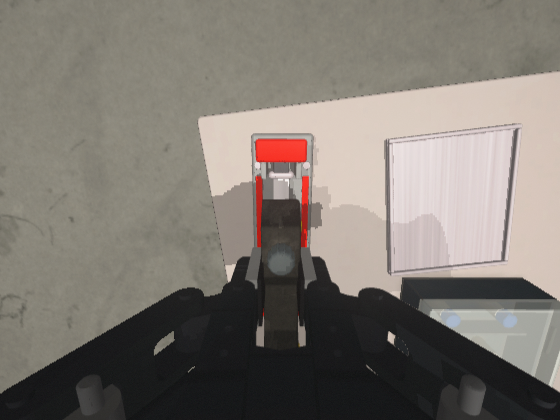

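```bash
python3 - <<'E'
from h import *
d=dict(np.load('pics/s6.png.npz')); W=cloud(d)
n=np.array([-np.sin(np.radians(-6.7)),np.cos(np.radians(-6.7))]); ax=np.array([n[1],-n[0]]); tc=np.array(manip.sense()['tcp_pos'])
P=W[125:165,205:265].reshape(-1,3); P=P[np.linalg.norm(P[:,:2]-tc[:2],axis=1)<.08]
s=(P[:,:2]-tc[:2])@ax; t=(P[:,:2]-tc[:2])@n
m=(abs(t)<.02)
for k in range(-70,50,8):
    q=m&(abs(s-k/1000)<.004)
    if q.sum()>3: print(k,q.sum(),(np.percentile(P[q,2],[2,98])*1000).round(1))
for f in('w7','w8'):
    d=dict(np.load(f'pics/{f}.png.npz')); W=cloud(d); 
    for u,v in((281,262),(281,225),(281,235),(281,320),(275,335),(281,205)): print(f,(u,v),W[v,u].round(4))
E
```

```text
-62 7 [142.3 148.6]
-54 78 [136.8 159.2]
-46 42 [136.8 160.5]
-38 39 [135.3 159.7]
-30 29 [134.9 151.5]
-22 33 [135.3 151.2]
-14 33 [135.6 184.9]
-6 150 [138. 187.]
2 52 [135.9 181.4]
10 12 [134.7 167.8]
18 11 [135.4 149. ]
26 42 [136.5 160.8]
34 26 [136.3 159.9]
w7 (281, 262) [0.6177 0.1937 0.0703]
w7 (281, 225) [0.6293 0.1923 0.0571]
w7 (281, 235) [0.625  0.1928 0.0583]
w7 (281, 320) [0.5743 0.1988 0.0489]
w7 (275, 335) [0.5675 0.2028 0.0515]
w7 (281, 205) [0.6382 0.1913 0.0563]
w8 (281, 262) [0.6175 0.1937 0.1702]
w8 (281, 225) [0.6295 0.1923 0.1582]
w8 (281, 235) [0.625  0.1928 0.1587]
w8 (281, 320) [0.5742 0.1988 0.1492]
w8 (275, 335) [0.5668 0.2029 0.151 ]
w8 (281, 205) [0.6361 0.1915 0.1488]
```

There's no slip or tilt: the underside is at 0.1355, which is TCP minus 8 mm, and both ends are equal. I'll confirm the tray from this view, plus the neighbouring box's edge.

```bash
python3 - <<'E'
from h import *
d=dict(np.load('pics/w8.png.npz')); W=cloud(d)
# corners of rim in wrist picture -> rays to z=.009
M=R.from_quat(d['attitude']).as_matrix()
def at(u,v,z):
    r=M@np.array([(u-d['cx'])/d['fx'],(v-d['cy'])/d['fy'],1]); o=np.array(d['origin']); return o+r*(z-o[2])/r[2]
c=[at(u,v,.009)[:2] for u,v in((386,138),(521,125),(506,262),(389,273))]
c=np.array(c); print(c.round(4),c.mean(0))
P=W[115:285,375:530].reshape(-1,3)
for lo,hi in((.0045,.015),): 
    q=P[(P[:,2]>lo)&(P[:,2]<hi)]; print(len(q),cv2.minAreaRect((q[:,:2]*1000).astype(np.float32)))
print('floor',np.nanmedian(W[200,420:490,2]))
W=cloud(dict(np.load('pics/top1.png.npz'))); B=W[235:360,215:310].reshape(-1,3); B=B[B[:,2]>.05]; print('box max x',np.percentile(B[:,0],99.5),B[:,1].min(),B[:,1].max())
E
```

```text
[[ 0.6504  0.094 ]
 [ 0.6475 -0.0259]
 [ 0.5126 -0.025 ]
 [ 0.5142  0.0936]] [0.58117854 0.03417277]
3122 ((567.6823120117188, 19.668121337890625), (144.67587280273438, 163.1368408203125), 89.78528594970703)
floor 0.00241666144574057
box max x 0.4962857658219291 -0.051750362045492694 0.10154969982494705
```

The tray centre is about (0.579, 0.032), aligned with world x, and the box edge is well clear at x<0.50. Moving over the tray with the magazine turned along its x.

```bash
python3 -m crank '[0,-2,-25,0,0.02, 0,-4,-65,0,0.05, 0,-7,-105,0,0.08, 0,-9,-140,0,0.11, 0,-10,-160,0,0.12, 0,-10,-164,-20,0.12, 0,-10,-164,-50,0.12, 0,-10,-164,-80,0.12, 0,-10,-164,-100,0.12, 0,-10,-164,-100,0.12]'
python3 - <<'E'
from h import *
snap('wrist','w9.png');dd=snap('scene','s7.png');img=dd['img'][130:280,200:360]; cv2.imwrite('pics/s7c.png',cv2.cvtColor(cv2.resize(img,None,fx=4,fy=4,interpolation=cv2.INTER_CUBIC),cv2.COLOR_RGB2BGR))
E
```

```text
t: 9.5
tcp_pos: [0.5883, 0.0319, 0.0391]
tool_rot: [-0.705, -0.001, 0.709, 0.0]
force: [0.1, -0.1, -1.1]
finger_gap: 0.184
```

View pics/w9.png

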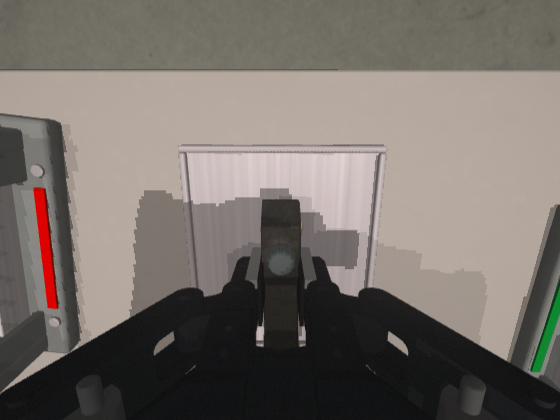

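View pics/s7c.png

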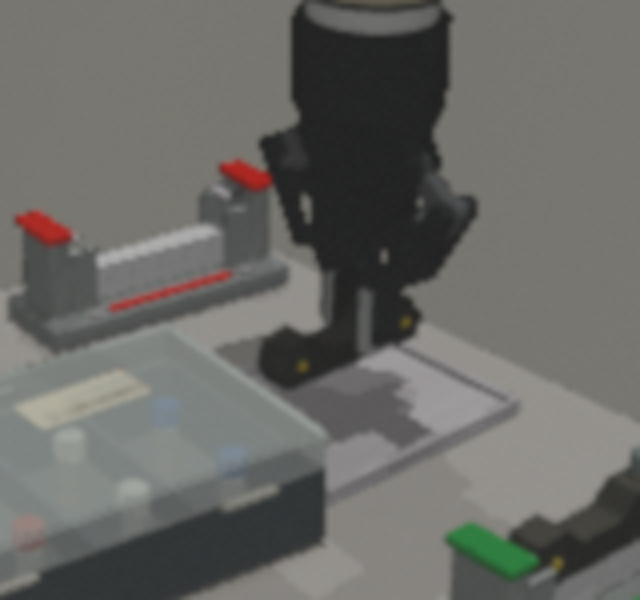

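The magazine hangs centred in the tray, aligned, at about (281,270), clear of all walls. Lowering slowly to touch.

```bash
python3 -m crank '[0,0,0,-12,0, 0,0,0,-22,0, 0,0,0,-25,0, 0,0,0,-27,0, 0,0,0,-28,0, 0,0,0,-28,0]'
python3 - <<'E'
from h import *
s=manip.sense();print(s['force'],s['tcp_pos'])
E
```

```text
t: 10.35
tcp_pos: [0.5905, 0.0317, 0.0137]
tool_rot: [0.707, 0.0, -0.707, 0.0]
force: [-1.0, 0.1, -0.2]
finger_gap: 0.19
[-0.96587038  0.06289641 -0.15435939] [0.59049789 0.03169612 0.01365747]
```

```bash
python3 -m crank '[0,0,0,-1,0, 0,0,0,-1,0]'; python3 -m crank '[0,0,0,-1,0, 0,0,0,-1,0]'
```

```text
t: 10.6
tcp_pos: [0.5904, 0.0317, 0.0126]
tool_rot: [0.707, 0.0, -0.707, 0.0]
force: [0.3, 0.4, -0.4]
finger_gap: 0.188
t: 10.85
tcp_pos: [0.5905, 0.0317, 0.012]
tool_rot: [0.707, 0.0, -0.707, 0.0]
force: [-1.3, -0.1, 4.0]
finger_gap: 0.187
```

```bash
python3 -m crank '[0,0,0,-0.5,0, 0,0,0,-0.5,0]'
python3 - <<'E'
from h import *
d=snap('wrist','w10.png');W=cloud(d)
for u,v in((281,262),(281,235),(281,225),(281,320)): print((u,v),W[v,u].round(4))
print(manip.sense()['force'])
E
```

```text
t: 11.1
tcp_pos: [0.5905, 0.0317, 0.012]
tool_rot: [0.707, 0.0, -0.707, 0.0]
force: [-2.0, 0.2, 8.4]
finger_gap: 0.187
(281, 262) [0.6081 0.0316 0.0412]
(281, 235) [0.6149 0.0316 0.0281]
(281, 225) [0.6192 0.0316 0.027 ]
(281, 320) [0.5633 0.0315 0.0181]
[-2.07116551 -0.54671726  7.95417259]
```

Contact is confirmed: 8 N upward, and the knob top at 0.041 against an expected 0.042. Easing off the grip and opening slightly.

```bash
python3 -m crank '[0.19,0,0,0,0, 0.22,0,0,0.5,0, 0.28,0,0,0.5,0, 0.35,0,0,0.5,0, 0.4,0,0,0.5,0, 0.4,0,0,0.5,0,0.4,0,0,0.5,0]' 20
python3 - <<'E'
from h import *
snap('wrist','w11.png')
E
```

```text
t: 12.02
tcp_pos: [0.5904, 0.0317, 0.0115]
tool_rot: [-0.707, -0.0, 0.707, -0.0]
force: [0.2, 0.2, -0.7]
finger_gap: 0.4
```

View pics/w11.png

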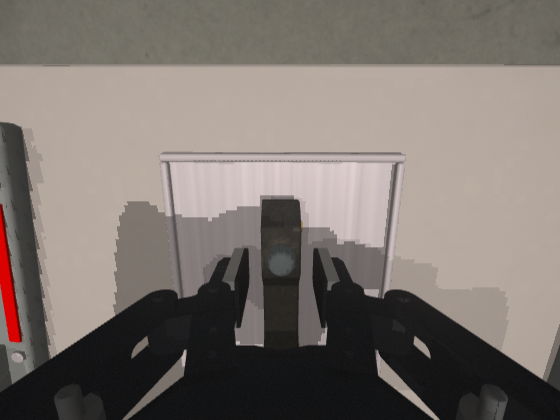

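The fingers are clear on both sides (columns 240 and 320), and the magazine is standing upright. Lifting straight up.

```bash
python3 -m crank '[0.4,0,0,8,0, 0.4,0,0,25,0, 0.4,0,0,55,0, 0.4,0,0,95,0, 0.4,0,0,140,0, 0.4,0,0,180,0, 0.4,0,0,200,0, 0.4,0,0,200,0]'
python3 - <<'E'
from h import *
d=snap('scene','s8.png');snap('wrist','w12.png');t=snap('top','top2.png')
W=cloud(t);P=W[160:250,225:300].reshape(-1,3);q=P[(P[:,2]>.015)&(P[:,2]<.06)];print(cv2.minAreaRect((q[:,:2]*1000).astype(np.float32)),q[:,2].max())
o=np.hstack([cv2.imread('pics/s8.png')[130:330,190:400],cv2.imread('pics/w12.png')[60:260,160:400]]);cv2.imwrite('pics/fin.png',cv2.resize(o,(795,353)))
E
```

```text
t: 13.08
tcp_pos: [0.5916, 0.0316, 0.2147]
tool_rot: [0.709, 0.0, -0.705, 0.001]
force: [0.1, -0.4, -0.4]
finger_gap: 0.405
((549.0809936523438, 7.354949951171875), (156.6566162109375, 37.576690673828125), 25.73211097717285) 0.05999735184291821
```

View pics/fin.png

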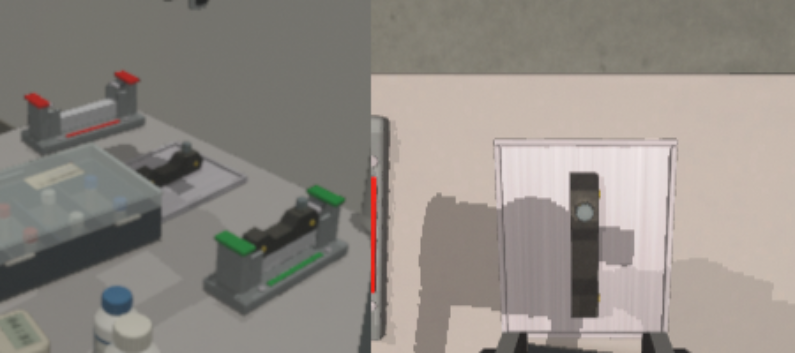

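The left panel shows the magazine in the tray, the red pump empty, and the green pump's magazine still seated. The right panel shows the magazine centred in the tray at panel (584,245), knob up. I'll do a last height check, then hand in.

```bash
python3 - <<'E'
from h import *
W=cloud(dict(np.load('pics/w12.png.npz'))); P=W[130:260,240:340].reshape(-1,3); q=P[(P[:,2]>.012)&(P[:,2]<.06)&(abs(P[:,1]-.03)<.05)&(P[:,0]>.515)]
print(cv2.minAreaRect((q[:,:2]*1000).astype(np.float32)),q[:,2].max(),np.percentile(q[:,2],[10,50,90]))
from station import workorder
print(workorder.sign_off())
E
```

```text
((580.4640502929688, 31.301963806152344), (95.02513122558594, 19.105064392089844), 0.5268932580947876) 0.04191799034782051 [0.01800198 0.02540055 0.02922299]
the job is handed in; nothing more can be done
None
```

I pulled the magazine off the red pump and set it down right way up in the steel tray. I released it, backed the gripper away and handed the job in at about 13 s.

**Final checks:** The magazine lies at about (0.580, 0.031), centred in the tray and along its x within 0.5°. Its knob top is at 42 mm, which matches it standing on the 4 mm floor. It touched down with about 8 N and was released in contact, so it was not dropped. The red pump is empty, and the green pump's magazine looks still seated in the last scene picture.

**Checks that disagreed:**
- **First grasp missed:** The jaws shut just above the magazine with almost no force. The images showed the tips only about 3 mm ahead of the reported TCP, not the stated 25 mm. I went 22 mm lower, and the second grip held without slipping or tilting.
- **Top-view size check failed:** The last top-view measurement of the magazine came out wrong, probably because the box and arm were in the same window. I relied on the wrist view instead.

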